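Complete a ripening row and aim the inspection lamp

TASK

Complete the row on the low ripening shelf: stand the three loose pear-shaped cheeses upright, each centred on its own empty ring mark, from pale to dark away from the ivory cheese that already stands there (yellow next to the ivory, then orange, then dark brown at the lamp's end), setting each down gently and leaving the ivory one on its mark. Once the row is complete, tilt the inspection lamp to 20 degrees, its black pointers on the bold red marks, so that it leans over the row, and let go so that it holds there. Do not tip any cheese over, and leave the jar, the cup and the wooden block where they are.

Things in the scene. Friction and masses are not known exactly. Their poses are not given: they have to be found in the camera images.
- shelf: Low ripening shelf, fixed: pine board 120 (x) x 360 (y) x 22 mm on two bearers, its top 40 mm above the table. Origin: centre of its underside at table height. y runs along the row towards the ivory cheese, x points away from the robot, z up. Four ring marks on its centre line, 84 mm apart.
- mark1 (a point): Centre of the first (ivory cheese's, at the +y end) dark ring mark on the shelf top, at the top surface (40 mm above the table). The ring is 66 mm inside and 74 mm outside, so a cheese's belly just fills it from above. Axes as shelf.
- mark2 (a point): Centre of the second (for the yellow cheese) dark ring mark on the shelf top, at the top surface (40 mm above the table). The ring is 66 mm inside and 74 mm outside, so a cheese's belly just fills it from above. Axes as shelf.
- mark3 (a point): Centre of the third (for the orange cheese) dark ring mark on the shelf top, at the top surface (40 mm above the table). The ring is 66 mm inside and 74 mm outside, so a cheese's belly just fills it from above. Axes as shelf.
- mark4 (a point): Centre of the fourth (for the brown cheese, at the -y end, nearest the lamp) dark ring mark on the shelf top, at the top surface (40 mm above the table). The ring is 66 mm inside and 74 mm outside, so a cheese's belly just fills it from above. Axes as shelf.
- cheese_ivory: Pear-shaped ivory-white cheese with a knob-like head, one solid rigid piece 112 mm tall, about 0.3 kg. Flat foot 50 mm across; belly 68 mm across at 34 to 44 mm above the foot, narrowing above to a 23 mm neck at 78 to 84 mm; the round head is 34 mm across at 90 to 104 mm, and is the place to grip from above. Origin: centre of the foot's underside, z up along the cheese. Loose, already standing on mark1; stays there.
- cheese_straw: Pear-shaped straw-yellow cheese with a knob-like head, one solid rigid piece 112 mm tall, about 0.3 kg. Flat foot 50 mm across; belly 68 mm across at 34 to 44 mm above the foot, narrowing above to a 23 mm neck at 78 to 84 mm; the round head is 34 mm across at 90 to 104 mm, and is the place to grip from above. Origin: centre of the foot's underside, z up along the cheese. Loose, stands on the table at the start; goes to mark2.
- cheese_amber: Pear-shaped amber-orange cheese with a knob-like head, one solid rigid piece 112 mm tall, about 0.3 kg. Flat foot 50 mm across; belly 68 mm across at 34 to 44 mm above the foot, narrowing above to a 23 mm neck at 78 to 84 mm; the round head is 34 mm across at 90 to 104 mm, and is the place to grip from above. Origin: centre of the foot's underside, z up along the cheese. Loose, stands on the table at the start; goes to mark3.
- cheese_brown: Pear-shaped dark brown cheese with a knob-like head, one solid rigid piece 112 mm tall, about 0.3 kg. Flat foot 50 mm across; belly 68 mm across at 34 to 44 mm above the foot, narrowing above to a 23 mm neck at 78 to 84 mm; the round head is 34 mm across at 90 to 104 mm, and is the place to grip from above. Origin: centre of the foot's underside, z up along the cheese. Loose, stands on the table at the start; goes to mark4.
- lamp: Foot of the inspection lamp, fixed to the table beyond the shelf's -y end: grey plate 130 (x) x 80 (y) x 12 mm, two posts carrying a hinge 55 mm up whose axis runs along the foot's x, and at each end of the axis a white disc (96 mm across) with a bold red mark at 20 degrees towards the shelf, and thin dark marks every 20 degrees. Origin: centre of its underside. y points towards the shelf, z up.
- lamp_hinge (a point): A point on the hinge axis of the lamp, midway along it, 55 mm above the table. Axes as lamp.
- lamp_grip (a point): Middle of the blue bail handle on the lamp panel's top: a straight round bar 10 mm thick and 84 mm long, parallel to the hinge axis, 130 mm from it; it stands 40 mm clear of the dark panel (100 x 12 mm, 90 mm tall from the hinge), so fingers can pinch it from above across the bar. Moves with the panel; at tilt t it lies 130*sin(t) mm along lamp's y and 130*cos(t) mm above the hinge. 
- lamp_tilt (a joint): Tilt of the lamp panel in radians: 0 upright, positive leaning towards the shelf (the row), negative leaning away; range -0.7 to 0.7; wanted 0.349 (20 degrees). Stiff friction hinge: about 0.3 N m (2 to 3 N at the handle) moves it, it stays where it is left. A black pointer on each end of the panel shows the tilt against the discs.
- brine_jar: Closed amber glass jar with steel lid, 68 mm across, 100 mm tall. Origin: centre of the underside. Bystander, left of the shelf's +y end.
- steel_cup: Open metal cup, 68 mm across, 70 mm tall. Origin: centre of the underside. Bystander, to the right near the robot.
- spacer_block: Loose wooden block 50 x 110 x 35 mm. Origin: centre of the underside. Bystander, at the left.

How it is judged:
On the way, in this order (a step that is already met when the one before it is completed fails the run):
1. the yellow, orange and brown cheeses stand released on their marks beside the ivory one (horizontal distance between cheese_ivory and mark1 below 0.012 m and z of cheese_ivory in the frame of mark1 between -0.004 and 0.004 m and angle between each of cheese_ivory, cheese_straw, cheese_amber, cheese_brown's own z axis and vertical below 0.1 rad and linear speed of each of cheese_ivory, cheese_straw, cheese_amber, cheese_brown below 0.02 m/s and horizontal distance between cheese_straw and mark2 below 0.012 m and z of cheese_straw in the frame of mark2 between -0.004 and 0.004 m and horizontal distance between cheese_amber and mark3 below 0.012 m and z of cheese_amber in the frame of mark3 between -0.004 and 0.004 m and horizontal distance between cheese_brown and mark4 below 0.012 m and z of cheese_brown in the frame of mark4 between -0.004 and 0.004 m and contact force between each of cheese_straw, cheese_amber, cheese_brown and the fingers below 0.05 N), for 0.2 s.
2. the lamp leans 20 degrees towards the row and is let go (value of joint lamp_tilt between 0.269 and 0.429 rad and velocity of joint lamp_tilt between -0.02 and 0.02 rad/s and contact force between lamp and the fingers below 0.05 N), for 0.2 s.
At the end, for the whole second after the job is handed in: All four cheeses stand upright (within 0.1 rad), at rest and untouched on the shelf top, ivory, yellow, orange, brown on marks 1 to 4, each centre within 12 mm of its mark's; the lamp, let go, rests at 0.349 +- 0.08 rad towards the row (all of step 1 and all of step 2).
It fails at once if a cheese is tipped over (angle between any of cheese_ivory, cheese_straw, cheese_amber, cheese_brown's own z axis and vertical above 0.8 rad).
It fails at once if a cheese is dropped (falls free of the fingers from some 2 cm or more) instead of being set down gently ((linear speed of cheese_straw above 0.6 m/s and contact force between cheese_straw and the fingers below 0.05 N) or (linear speed of cheese_amber above 0.6 m/s and contact force between cheese_amber and the fingers below 0.05 N) or (linear speed of cheese_brown above 0.6 m/s and contact force between cheese_brown and the fingers below 0.05 N)).
It fails at once if the jar, the cup or the wooden block is moved more than 20 mm (distance of any of brine_jar, steel_cup, spacer_block from where it was at the start of the episode above 0.02 m).
It also fails if it takes over 70 s, if anything falls off the work surface, if the arm or the gripper's body presses on something with over 40 N, if the wrist force passes 120 N, or if a joint passes its speed limit or range.

ROBOT

A 7-joint arm with a two-finger parallel gripper is mounted at the origin on the work surface. World frame = base frame: x ahead of the robot, y to its left, z up, the work surface at z = 0. Lengths are in m, angles in rad, forces in N, time in s.
With the tool pointing down it reaches from about 0.4 to 0.85 m from the base axis. Payload 10.4 kg.
Tool frame: the origin (TCP) lies on the centre line of the jaws, within the pads' length; the fingertips stand 8 mm ahead of it and the grasp point (between the pads) lies 11 mm behind it; z points along the fingers, y is the direction in which the jaws open and shut (so a half turn about z gives the same grasp; the last joint's range is limited). The gripper opens to 85 mm and grips with 20 to 120 N. Pads are 22 mm wide; open, the fingers measure 114 mm over their backs; the gripper's body (76 mm by 85 mm) begins 54 mm behind the grasp point. The pads swing forward as they close: fully open they stand 13 mm farther back than shut.
Start: joints at [1.168, 0.332, -0.065, 1.46, 0.022, 1.35, -0.088], TCP at [0.232, -0.58, 0.239] pointing down, gripper open.
Joint ranges: [-2.6, 2.6], [-0.5, 2.12], [-1.47, 1.34], [0.16, 2.42], [-1.27, 4.41], [0.06, 2.06], [-2.6, 2.6]. Speed limits (rad/s): [2.22, 2.22, 2.79, 2.79, 3.14, 3.14, 3.14].

INTERFACE

Orientations are given as a unit quaternion [w, x, y, z].
In Python, from rig import manip gives the robot as it stands. Calls block until the motion is done:
- manip.move_pose(position, orientation): joint-space move of the TCP to a pose.
- manip.move_l(position, attitude=None, velocity=0.15, max_force=None): straight line of the TCP; attitude=None keeps the orientation; velocity is the mean speed in m/s. With max_force (N) it stops when the force on the tool has changed by that much, and returns True; else False.
- manip.move_j(angles): joint-space move.
- manip.open() and manip.grasp(): open the fingers fully, or close them until they stop; the grip force is fixed at half the most.
- manip.wait(seconds).
- manip.solve_ik(position, orientation): joint angles nearest the present ones, or None.
- manip.read_camera(name): name is "scene" or "top" or "wrist"; returns (picture, depth): 420x560x3 uint8, blue, green, red; 420x560 float32, m along the optical axis (not along the pixel's ray), 0 where there is no reading.
- manip.camera_params(name): a dict with "mtx" (3x3 intrinsics, pixels), "T" (4x4, takes a point from camera to world coordinates). Camera axes: x right, y down, z forward; pixel columns grow to the right and rows downward; lengths in m; the calibration is good to about 2 mm. A picture is of the moment at which its call begins: read the wrist's pose just before it. camera_params takes no time and is no camera call; for the wrist camera it gives the pose at the moment of the call.
A pose or a line that the arm cannot do raises manip.Unreachable and nothing moves.
- manip.finish_job(): hands the job in, once; it reports no verdict.
Readings, each from a call of its own:
- manip.get_time_s(): time.
- manip.get_joint_positions(): joint angles.
- manip.get_qd(): joint speeds.
- manip.get_tau(): joint torques, N m.
- manip.get_tool_pos(): TCP position.
- manip.get_ee_rot(): TCP orientation.
- manip.get_wrist_force(): force on the tool from outside, world axes, zero at the start.
- manip.get_ft_torque(): the same for the moment, N m.
- manip.get_gripper_width(): opening from 0.0 (shut) to 1.0 (fully open).
Only numpy, scipy, OpenCV 4.12 (cv2) and the standard library are available. Lean on these libraries where they do the work, as an engineer would, in place of code of your own. Each camera call takes 0.05 s, during which the arm holds its last target.

## Working session

There is one attempt and no reset: what is moved stays moved. The work goes in short steps, each a Python script; the robot and the scene stay as the last script left them, time stands still between calls to the robot, and variables do not carry over. Pictures are saved under pics/ and viewed, and the job is handed in when it is done.

```bash
ls; mkdir -p pics; python3 - <<'E'
from rig import manip
import cv2,numpy as np
print(manip.get_time_s(),manip.get_tool_pos(),manip.get_ee_rot())
for n in ["scene","top","wrist"]:
    im,d=manip.read_camera(n); cv2.imwrite(f"pics/{n}0.png",im); np.savez(f"{n}0.npz",im=im,d=d,**manip.camera_params(n))
    print(n,manip.camera_params(n))
E
```

```text
pics
0.0 [ 0.23157123 -0.58012478  0.23851214] [-6.91852672e-04  9.82017958e-01  1.88786181e-01 -1.69561093e-04]
scene {'mtx': array([[504.99791463,   0.        , 277.7514484 ],
       [  0.        , 504.99791463, 214.02267086],
       [  0.        ,   0.        ,   1.        ]]), 'T': array([[ 0.67543044,  0.4227275 , -0.60423106,  1.23806424],
       [ 0.73717223, -0.36566097,  0.56821577, -0.68956521],
       [ 0.01925672, -0.82921259, -0.55860153,  0.84533879],
       [ 0.        ,  0.        ,  0.        ,  1.        ]])}
top {'mtx': array([[501.09508935,   0.        , 280.09966203],
       [  0.        , 501.09508935, 210.95913807],
       [  0.        ,   0.        ,   1.        ]]), 'T': array([[ 0.01066306, -0.99336139,  0.11454013,  0.37457821],
       [-0.99988527, -0.00935987,  0.01190941,  0.02856636],
       [-0.01075826, -0.11465398, -0.99334723,  1.1497778 ],
       [ 0.        ,  0.        ,  0.        ,  1.        ]])}
wrist {'mtx': array([[357.39896916,   0.        , 276.49464548],
       [  0.        , 357.39896916, 203.65974534],
       [  0.        ,   0.        ,   1.        ]]), 'T': array([[ 3.71887639e-01, -8.81831337e-01, -2.89953578e-01,
         3.06161023e-01],
       [-9.28277750e-01, -3.53297509e-01, -1.16108950e-01,
        -5.51517191e-01],
       [-5.13657516e-05,  3.12336938e-01, -9.49971386e-01,
         3.73354841e-01],
       [ 0.00000000e+00,  0.00000000e+00,  0.00000000e+00,
         1.00000000e+00]])}
```

View pics/scene0.png

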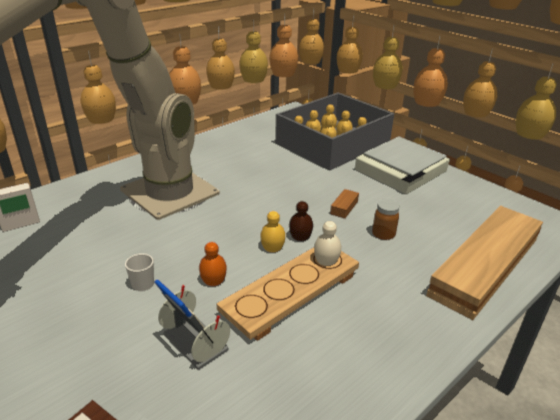

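View pics/top0.png

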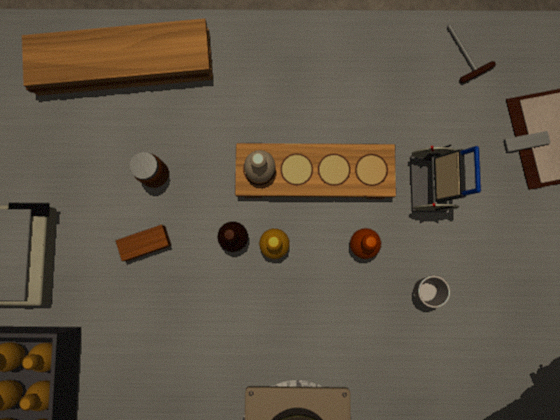

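The scene view shows ivory on its mark at about (328,245), yellow (273,232), brown (301,222) and orange (212,265). The lamp at (190,320) leans away from the row. In the top view the three empty rings are at (297,169), (334,169) and (371,169). Next I measure.

```bash
cat > h.py <<'E'
import numpy as np,cv2
from scipy.optimize import least_squares
def cloud(d,mtx,T):
    v,u=np.indices(d.shape); z=d
    P=np.stack([(u-mtx[0,2])/mtx[0,0]*z,(v-mtx[1,2])/mtx[1,1]*z,z],-1)
    return P@T[:3,:3].T+T[:3,3]
def ray(uv,mtx,T,h):
    uv=np.atleast_2d(uv).astype(float)
    D=np.c_[(uv[:,0]-mtx[0,2])/mtx[0,0],(uv[:,1]-mtx[1,2])/mtx[1,1],np.ones(len(uv))]@T[:3,:3].T
    return T[:3,3]+D*((h-T[2,3])/D[:,2])[:,None]
def circ(P,r=None):
    c0=P[:,:2].mean(0)
    f=(lambda p:np.hypot(*(P[:,:2]-p[:2]).T)-r) if r else (lambda p:np.hypot(*(P[:,:2]-p[:2]).T)-p[2])
    s=least_squares(f,list(c0)+([] if r else [0.03]),loss='soft_l1',f_scale=0.002)
    return s.x,np.sqrt(np.mean(f(s.x)**2))
E
python3 - <<'E'
from h import *
top=np.load('top0.npz');sc=np.load('scene0.npz')
for n,c in(('top',top),('scene',sc)):
    W=cloud(c['d'],c['mtx'],c['T']); ok=c['d']>0
    print(n,'table z',np.median(W[ok&(abs(W[...,2])<.02)][:,2]))
    # approximate centres by ray at 0.1 head
    from_top={'brown':(232,237),'yellow':(274,243),'orange':(365,243),'ivory':(259,169)}
    for k,uv in from_top.items():
        g=ray(uv,top['mtx'],top['T'],.05)[0]
        b=0.04 if k=='ivory' else 0
        near=ok&(np.hypot(W[...,0]-g[0],W[...,1]-g[1])<.05)
        m=near&(W[...,2]>b+.032)&(W[...,2]<b+.046); hd=near&(W[...,2]>b+.088)&(W[...,2]<b+.106)
        tz=W[near][:,2].max()
        print(k,m.sum(),circ(W[m],.034) if m.sum()>5 else '',hd.sum(),circ(W[hd],.017) if hd.sum()>5 else '',tz)
im=top['im'];cv2.imwrite('pics/t1.png',cv2.resize(im[130:320,200:500],None,fx=2.6,fy=2.6,interpolation=cv2.INTER_CUBIC))
W=cloud(top['d'],top['mtx'],top['T'])
# shelf top outline
m=((abs(W[...,2]-.04)<.006)).astype(np.uint8); 
cs,_=cv2.findContours(m,cv2.RETR_EXTERNAL,cv2.CHAIN_APPROX_NONE)
for c in cs:
    if cv2.contourArea(c)>800:
        r=cv2.minAreaRect(c);b=ray(cv2.boxPoints(r),top['mtx'],top['T'],.04);print('rect',r,b.round(4).tolist(),b.mean(0))
E
```

```text
top table z 0.0004719982743656148
brown 33 (array([0.44623458, 0.14677559]), np.float64(0.0007512873797296686)) 42 (array([0.44596383, 0.14657079]), np.float64(0.0013148426163710715)) 0.11744323662074652
yellow 26 (array([0.43198675, 0.05434285]), np.float64(0.0006625741948672917)) 44 (array([0.43153749, 0.05429187]), np.float64(0.0020300348335449132)) 0.11728366689192171
orange 36 (array([ 0.43405238, -0.14814602]), np.float64(0.0006013578690327174)) 46 (array([ 0.43417065, -0.1479893 ]), np.float64(0.0011574552652585002)) 0.11898334767151342
ivory 48 (array([0.598827  , 0.08694949]), np.float64(0.0006422892404759761)) 51 (array([0.59853091, 0.08690182]), np.float64(0.0013508941699978223)) 0.15656481204456163
scene table z -0.002526019330068241
brown 112 (array([0.4444683 , 0.14451003]), np.float64(0.0023112054625804533)) 78 (array([0.4446162 , 0.14414935]), np.float64(0.002696284664358342)) 0.11196443269479017
yellow 124 (array([0.43001385, 0.05232741]), np.float64(0.0018943596591531955)) 79 (array([0.43010153, 0.05262311]), np.float64(0.002470127178534487)) 0.11213291905910439
orange 130 (array([ 0.43207866, -0.14927025]), np.float64(0.0017842907112809053)) 103 (array([ 0.43183504, -0.14894509]), np.float64(0.0022155836629063966)) 0.11245628487463455
ivory 138 (array([0.59644941, 0.08512667]), np.float64(0.0016990599356637806)) 95 (array([0.59606215, 0.08500689]), np.float64(0.002111786560910804)) 0.15154323511381007
rect ((141.8126678466797, 241.9550018310547), (22.13497543334961, 49.79630661010742), 71.02959442138672) [[0.435, 0.4089, 0.04], [0.4722, 0.3053, 0.04], [0.4257, 0.2876, 0.04], [0.3889, 0.3907, 0.04]] [0.43045905 0.34813145 0.04      ]
rect ((315.1993713378906, 169.072509765625), (160.02777099609375, 52.873165130615234), 0.4774538278579712) [[0.5379, 0.1434, 0.04], [0.6591, 0.1449, 0.04], [0.6588, -0.217, 0.04], [0.5382, -0.2142, 0.04]] [ 0.59850434 -0.03573634  0.04      ]
```

View pics/t1.png

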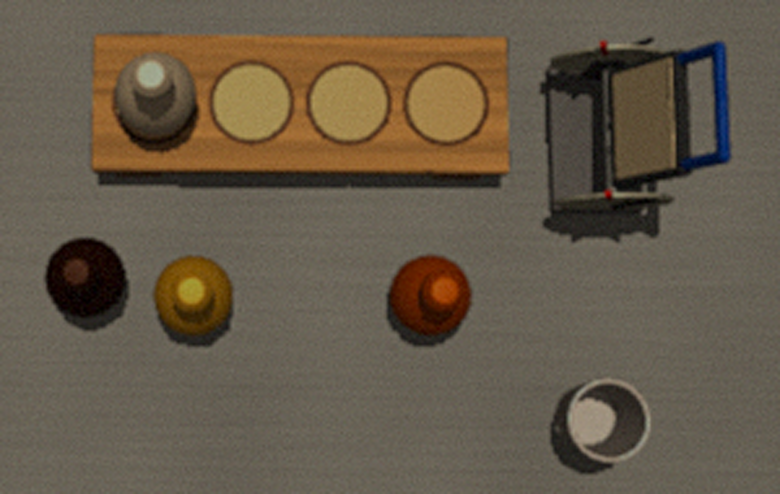

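The crop shows the three empty pale discs at (252,101), (348,101) and (446,101). The blue handle is at (723,100), and the lamp is slightly yawed. Now the ring centres and the lamp geometry.

```bash
python3 - <<'E'
from h import *
top=np.load('top0.npz');sc=np.load('scene0.npz')
for n,c in(('top',top),('scene',sc)):
    im=c['im'];W=cloud(c['d'],c['mtx'],c['T'])
    # rings: dark boundary between pale disc and pine; use saturation
    hsv=cv2.cvtColor(im,cv2.COLOR_BGR2HSV)
    on=(abs(W[...,2]-.04)<.012)
    if n=='top':
        seeds=[(297,169),(334,169),(371,169)]
    else: seeds=[(304,274),(279,290),(252,307)]
    for s in seeds:
        g=ray(s,c['mtx'],c['T'],.04)[0]
        v,u=np.indices(im.shape[:2]); R=ray(np.c_[u.ravel(),v.ravel()],c['mtx'],c['T'],.04).reshape(im.shape)
        gray=cv2.cvtColor(im,cv2.COLOR_BGR2GRAY).astype(float)
        c0=g[:2]
        for it in range(4):
            pts=[]
            P=R[...,:2]-c0; rr=np.hypot(P[...,0],P[...,1]); an=np.arctan2(P[...,1],P[...,0])
            for a in np.arange(-np.pi,np.pi,.3):
                m=(rr>.028)&(rr<.042)&(abs(np.angle(np.exp(1j*(an-a))))<.15)
                if m.sum()<3: continue
                w=gray[m]; w=np.clip(np.percentile(w,60)-w,0,None)**2
                if w.sum()>0: pts.append((R[m][:,:2]*w[:,None]).sum(0)/w.sum())
            x,e=circ(np.array(pts),.035); c0=x[:2]
        print(n,'mark',x.round(4),e.round(4))
    # blue
    m=(hsv[...,0]>100)&(hsv[...,0]<130)&(hsv[...,1]>130)&(hsv[...,2]>50)
    m[:, :]&=(np.hypot(W[...,0]-.6,W[...,1]+.36)<.2)
    P=W[m];print('blue',m.sum(),P.min(0).round(3),P.max(0).round(3))
    top_=P[P[:,2]>np.percentile(P[:,2],95)-.02]
    red=((hsv[...,0]<8)|(hsv[...,0]>172))&(hsv[...,1]>150)&(hsv[...,2]>90)&(np.hypot(W[...,0]-.6,W[...,1]+.3)<.15)&(W[...,1]<-.22)
    nc,l,st,ce=cv2.connectedComponentsWithStats(red.astype(np.uint8))
    for i in range(1,nc): print('red',st[i,4],ce[i],np.median(W[l==i],0).round(4))
    x0,y0,sz=(395,130,100) if n=='top' else (145,270,100)
    cv2.imwrite(f'pics/lamp_{n}.png',cv2.resize(im[y0:y0+sz,x0:x0+sz],None,fx=6,fy=6,interpolation=cv2.INTER_CUBIC))
E
```

```text
top mark [0.5983 0.0066] 0.0004
top mark [ 0.5984 -0.0775] 0.0005
top mark [ 0.5986 -0.1615] 0.0003
blue 237 [ 0.529 -0.349  0.14 ] [ 0.619 -0.328  0.184]
red 4 [431.5 146.5] [ 0.6339 -0.2771  0.1127]
red 5 [433.4 203.8] [ 0.5115 -0.2782  0.114 ]
scene mark [0.5986 0.0033] 0.0003
scene mark [ 0.5987 -0.0806] 0.0003
scene mark [ 0.5987 -0.1645] 0.0003
blue 227 [ 0.512 -0.355  0.062] [ 0.622 -0.286  0.182]
red 16 [182.1875 290.625 ] [ 0.5143 -0.2851  0.1009]
red 21 [216.80952381 321.        ] [ 0.6354 -0.2834  0.1037]
```

View pics/lamp_top.png

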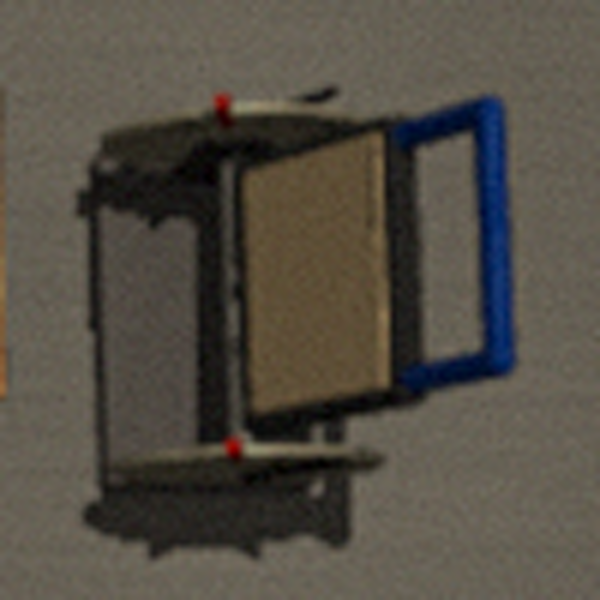

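View pics/lamp_scene.png

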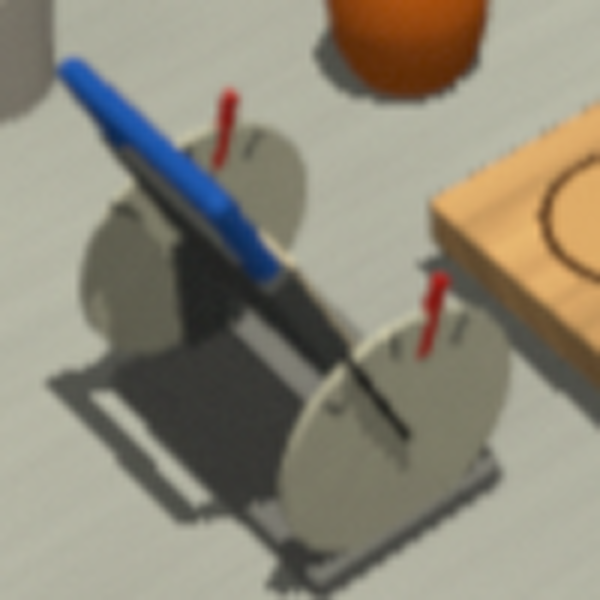

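```bash
cat > plan.py <<'E'
import numpy as np
S=np.sqrt(.5)
C={'yellow':(.4309,.0534),'orange':(.4330,-.1486),'brown':(.4453,.1455)}
M={'yellow':(.5985,.005),'orange':(.5985,-.079),'brown':(.5986,-.163)}
E
python3 - <<'E'
from rig import manip
from plan import *
for s in (1,-1):
    q=[0,S,s*S,0]
    for k in C:
        for p in (C[k],M[k]):
            for z in (.086,.24):
                r=manip.solve_ik([*p,z],q); print(s,k,z,None if r is None else np.round(r,2))
q=[0,S,S,0]
for p in ([.574,-.345,.166],[.574,-.2555,.166],[.574,-.30,.174],[.574,-.2555,.25]):
    for q in ([0,1,0,0],[0,0,1,0]):
        r=manip.solve_ik(p,q); print(p,q,None if r is None else np.round(r,2))
E
```

```text
1 yellow 0.086 [ 0.68  0.17 -0.95  2.08  0.17  0.97 -0.36]
1 yellow 0.24 [ 0.76 -0.08 -0.92  1.89 -0.06  1.3  -0.15]
1 yellow 0.086 [ 0.46  0.5  -0.69  1.67  0.35  1.1  -0.33]
1 yellow 0.24 [ 0.5   0.36 -0.75  1.5   0.25  1.37 -0.26]
1 orange 0.086 [ 0.76  0.16 -0.56  2.04  0.11  0.97  0.15]
1 orange 0.24 [ 0.8  -0.01 -0.56  1.85 -0.01  1.3   0.24]
1 orange 0.086 [ 0.56  0.5  -0.64  1.66  0.33  1.09 -0.17]
1 orange 0.24 [ 0.59  0.36 -0.68  1.49  0.23  1.37 -0.11]
1 brown 0.086 [ 0.54  0.31 -1.05  1.99  0.32  1.02 -0.66]
1 brown 0.24 [ 0.81  0.09 -1.25  1.81  0.09  1.31 -0.46]
1 brown 0.086 [ 0.66  0.52 -0.6   1.62  0.32  1.11 -0.03]
1 brown 0.24 [ 0.66  0.38 -0.61  1.45  0.22  1.38  0.04]
-1 yellow 0.086 None
-1 yellow 0.24 None
-1 yellow 0.086 [ 0.8   0.78 -1.25  1.66  0.77  1.28  2.54]
-1 yellow 0.24 None
-1 orange 0.086 [-0.93  0.32  1.32  2.11 -0.37  0.99 -2.56]
-1 orange 0.24 None
-1 orange 0.086 [-0.77  0.72  1.16  1.73 -0.72  1.18 -2.55]
-1 orange 0.24 None
-1 brown 0.086 [ 0.67  0.4  -1.23  1.99  0.43  1.05  2.39]
-1 brown 0.24 None
-1 brown 0.086 [-0.61  0.76  1.16  1.69 -0.74  1.2  -2.41]
-1 brown 0.24 [-0.62  0.54  1.16  1.52 -0.5   1.41 -2.57]
[0.574, -0.345, 0.166] [0, 1, 0, 0] [ 0.63  0.48 -0.22  1.41  0.11  1.26 -1.17]
[0.574, -0.345, 0.166] [0, 0, 1, 0] [ 0.89  0.54 -0.6   1.4   0.31  1.29  1.85]
[0.574, -0.2555, 0.166] [0, 1, 0, 0] [ 0.58  0.4  -0.31  1.53  0.13  1.22 -1.31]
[0.574, -0.2555, 0.166] [0, 0, 1, 0] [ 0.82  0.46 -0.63  1.52  0.28  1.25  1.73]
[0.574, -0.3, 0.174] [0, 1, 0, 0] [ 0.61  0.43 -0.26  1.47  0.12  1.25 -1.24]
[0.574, -0.3, 0.174] [0, 0, 1, 0] [ 0.86  0.49 -0.61  1.45  0.29  1.29  1.79]
[0.574, -0.2555, 0.25] [0, 1, 0, 0] [ 0.59  0.35 -0.31  1.42  0.11  1.38 -1.3 ]
[0.574, -0.2555, 0.25] [0, 0, 1, 0] [ 0.82  0.4  -0.63  1.41  0.24  1.41  1.76]
```

```bash
cat >> plan.py <<'E'
from rig import manip
Q=[0,S,S,0]
def pick(k):
    x,y=C[k]
    manip.move_l([x,y,.16],Q,.2)
    manip.move_l([x,y,.086],None,.1)
    manip.grasp(); print(k,'width',manip.get_gripper_width(),'z',manip.get_tool_pos(), manip.get_wrist_force())
    manip.move_l([x,y,.20],None,.12)
    print('after lift',manip.get_gripper_width(),manip.get_wrist_force(),manip.get_time_s())
def place(k,via=()):
    for p in via: manip.move_l([*p,.20],None,.18)
    x,y=M[k]
    manip.move_l([x,y,.20],None,.15)
    manip.move_l([x,y,.132],None,.1); manip.wait(.2)
    f=manip.move_l([x,y,.121],None,.015,max_force=5)
    print('contact',f,manip.get_tool_pos(),manip.get_wrist_force(),manip.get_time_s())
def release(k):
    x,y=M[k]
    manip.open(); manip.wait(.2)
    p=manip.get_tool_pos(); manip.move_l([p[0],p[1],.21],None,.12)
E
python3 - <<'E'
from plan import *
p=manip.get_tool_pos()
manip.move_pose([.40,-.25,.30],Q); print(manip.get_time_s())
manip.move_l([*C['yellow'],.24],None,.25)
pick('yellow')
import cv2
im,_=manip.read_camera('scene');cv2.imwrite('pics/s1.png',im)
im,_=manip.read_camera('wrist');cv2.imwrite('pics/w1.png',im)
E
```

```text
1.55
yellow width 0.3746873636112849 z [0.43109267 0.05343117 0.08645793] [-1.65899243 -0.53373338  6.25340948]
after lift 0.37385011714340094 [ 0.55690253 -0.58141729 -3.18557387] 6.0333
```

View pics/s1.png

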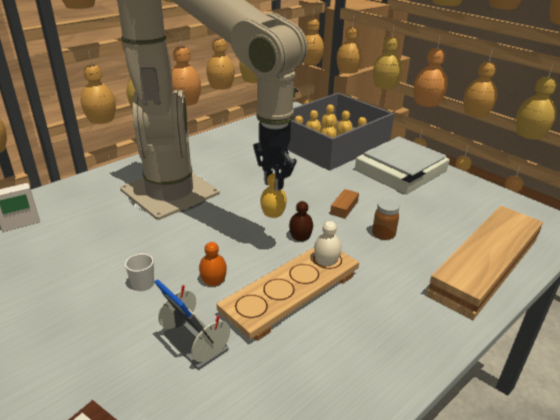

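View pics/w1.png

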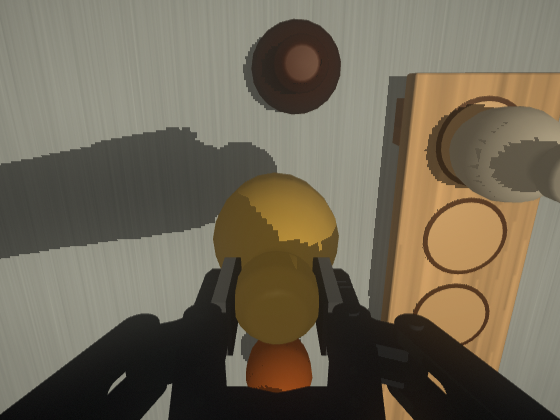

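The yellow cheese is held by its head and hangs upright. Wrist view: belly at (276,240), head between the pads at (277,297). I place it now.

```bash
cat > chk.py <<'E'
from h import *
from plan import *
def chk(tag,keys):
    for n in('top','scene'):
        im,d=manip.read_camera(n);cv2.imwrite(f'pics/{n}_{tag}.png',im)
        p=manip.camera_params(n);W=cloud(d,p['mtx'],p['T'])
        for k,(g,b) in keys.items():
            near=(d>0)&(np.hypot(W[...,0]-g[0],W[...,1]-g[1])<.042)
            o=[]
            for lo,hi,r in((.032,.046,.034),(.088,.106,.017)):
                m=near&(W[...,2]>b+lo)&(W[...,2]<b+hi)
                if m.sum()>8: x,e=circ(W[m],r);o+=[x.round(4),e.round(4)]
            print(n,k,*o)
E
python3 - <<'E'
from chk import *
place('yellow')
chk('y1',{'yellow':(M['yellow'],.04)})
im,_=manip.read_camera('wrist');cv2.imwrite('pics/w2.png',im)
E
```

```text
contact True [0.59851021 0.00507175 0.12657546] [-1.331864   -0.43132275  5.17008714] 8.95
top yellow [0.5996 0.0051] 0.0005
scene yellow [0.5979 0.0041] 0.0018 [0.6032 0.0032] 0.0065
```

View pics/w2.png

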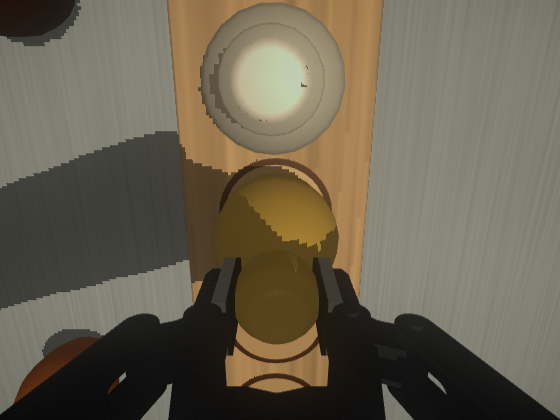

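Contact came at TCP z 0.1266, which is where it was expected, and yellow sits on its ring within about 1–2 mm. I release it and fetch orange.

```bash
python3 - <<'E'
from chk import *
release('yellow')
manip.move_l([.50,-.07,.21],None,.2)
pick('orange')
chk('y2',{'yellow':(M['yellow'],.04)})
place('orange',via=[(.45,-.09)])
chk('o1',{'orange':(M['orange'],.04)})
E
```

```text
orange width 0.36893271072912265 z [ 0.43319892 -0.14879222  0.08652293] [-1.19754399  0.1283616   6.04573494]
after lift 0.3730264051322867 [ 0.30286679 -0.74890696 -2.44636712] 14.7583
top yellow [0.5997 0.0056] 0.0007 [0.5992 0.0059] 0.0014
scene yellow [0.5974 0.0042] 0.0017 [0.5976 0.0041] 0.0022
contact True [ 0.5984999  -0.07900455  0.12658701] [-1.00542884 -0.48604783  5.41960126] 17.9917
top orange [ 0.5998 -0.0782] 0.0005 [ 0.5944 -0.0791] 0.0016
scene orange [ 0.5975 -0.0798] 0.0017 [ 0.6056 -0.0803] 0.0062
```

View pics/scene_o1.png

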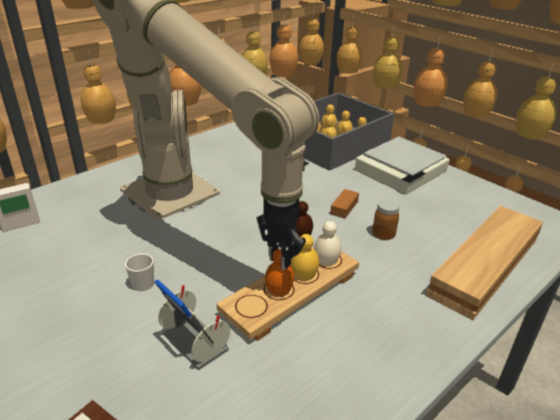

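Yellow and orange are on their rings, upright, next to ivory. Now brown.

```bash
python3 - <<'E'
from chk import *
release('orange')
manip.move_l([.47,.08,.21],None,.2)
pick('brown')
place('brown',via=[(.44,.0),(.44,-.163)])
chk('b1',{'brown':(M['brown'],.04)})
E
```

```text
brown width 0.37008081007679466 z [0.44547316 0.14564312 0.0865028 ] [-2.05360698 -0.56634836  6.19293671]
after lift 0.37046974580777137 [ 0.62364589 -0.04385756 -3.52849466] 24.0083
contact True [ 0.59860734 -0.16302216  0.12658645] [-0.49818933  0.30183699  5.83886736] 28.7333
top brown [ 0.6    -0.1625] 0.0005 [ 0.5934 -0.163 ] 0.0029
scene brown [ 0.598  -0.1635] 0.0014 [ 0.6064 -0.1645] 0.0062
```

View pics/scene_b1.png

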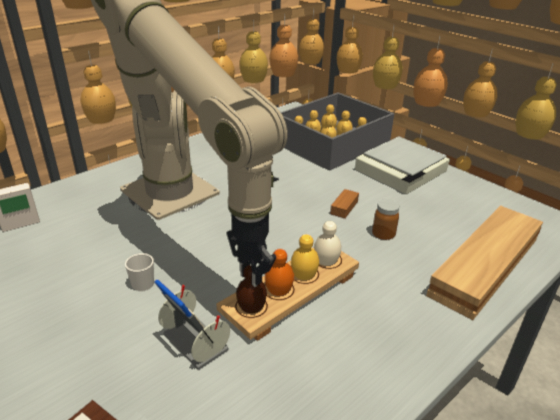

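Brown is on its ring. Release, check the row, then look at the lamp from above.

```bash
python3 - <<'E'
from chk import *
release('brown')
x,y=M['brown'];manip.move_l([x-.02,y,.30],None,.2)
manip.move_l([.574,-.33,.32],[0,1,0,0],.15)
K={k:(M[k],.04) for k in M};K['ivory']=((.5985,.089),.04)
chk('row',K)
p=manip.camera_params('wrist');im,d=manip.read_camera('wrist');cv2.imwrite('pics/w3.png',im);np.savez('w3.npz',im=im,d=d,**p)
def blue(im,d,p):
    hsv=cv2.cvtColor(im,cv2.COLOR_BGR2HSV);W=cloud(d,p['mtx'],p['T'])
    m=(hsv[...,0]>100)&(hsv[...,0]<130)&(hsv[...,1]>130)&(hsv[...,2]>40)&(d>0)&(np.hypot(W[...,0]-.574,W[...,1]+.33)<.12)&(W[...,2]>.12)
    P=W[m]; return P
P=blue(im,d,p);print(len(P),P.min(0),P.max(0),np.percentile(P,[5,50,95],axis=0).round(4).tolist())
print(manip.get_time_s())
E
```

```text
top yellow [0.5996 0.0057] 0.0006 [0.5989 0.006 ] 0.0009
top orange [ 0.5995 -0.078 ] 0.0007 [ 0.5995 -0.078 ] 0.0012
top brown [ 0.5998 -0.1622] 0.0006 [ 0.5997 -0.1623] 0.0012
top ivory [0.5987 0.0871] 0.0006 [0.5981 0.087 ] 0.0014
scene yellow [0.5971 0.0038] 0.0017 [0.5973 0.0041] 0.0017
scene orange [ 0.5972 -0.0792] 0.0016 [ 0.5971 -0.0794] 0.002
scene brown [ 0.5974 -0.1635] 0.0014 [ 0.5973 -0.1636] 0.0018
scene ivory [0.5964 0.0853] 0.002 [0.5966 0.0851] 0.0025
1284 [ 0.52940336 -0.35256927  0.14078345] [ 0.62001148 -0.32855259  0.18276759] [[0.5386, -0.3517, 0.1571], [0.5878, -0.3469, 0.1798], [0.6184, -0.3359, 0.1814]]
32.9417
```

View pics/w3.png

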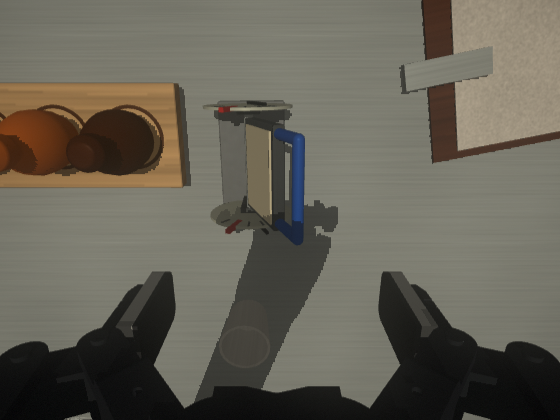

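View pics/scene_row.png

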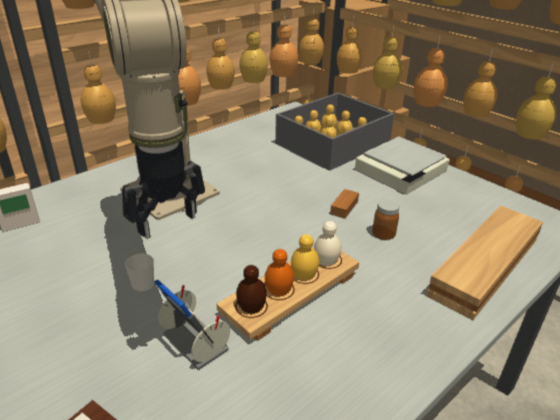

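The row is complete: every cheese is upright and within about 2 mm of its mark. In the wrist view the handle is the blue bar at (298,190). I fit the bar as a line and estimate the hinge.

```bash
python3 - <<'E'
from h import *
for f in ('w3','top0','scene0'):
    c=np.load(f+'.npz');im=c['im'];d=c['d']
    hsv=cv2.cvtColor(im,cv2.COLOR_BGR2HSV);W=cloud(d,c['mtx'],c['T'])
    m=(hsv[...,0]>100)&(hsv[...,0]<130)&(hsv[...,1]>130)&(hsv[...,2]>40)&(d>0)&(np.hypot(W[...,0]-.574,W[...,1]+.33)<.12)&(W[...,2]>.12)
    P=W[m]; B=P[P[:,2]>np.percentile(P[:,2],95)-.009]
    vx,vy,vz,x0,y0,z0=cv2.fitLine(B.astype(np.float32),cv2.DIST_HUBER,0,.01,.01).ravel()
    print(f,len(B),'dir',vx,vy,vz,'c',x0,y0,z0,'x',B[:,0].min(),B[:,0].max(),'z',np.percentile(B[:,2],95))
    # foot plate & panel (between x .53-.62) pts
    red=((hsv[...,0]<8)|(hsv[...,0]>172))&(hsv[...,1]>120)&(hsv[...,2]>70)&(np.hypot(W[...,0]-.574,W[...,1]+.28)<.09)&(W[...,1]<-.22)&(W[...,2]>.08)
    nc,l,st,ce=cv2.connectedComponentsWithStats(red.astype(np.uint8),connectivity=8)
    for i in range(1,nc):
        if st[i,4]>3:print('red',st[i,4],np.median(W[l==i],0).round(4))
    foot=(abs(W[...,2]-.012)<.003)&(np.hypot(W[...,0]-.574,W[...,1]+.30)<.07)
    F=W[foot]; 
    if len(F): print('foot',len(F),F[:,0].min(),F[:,0].max(),np.percentile(F[:,1],[1,99]))
E
```

```text
w3 1145 dir 0.9997445 0.019653456 -0.011167638 c 0.578108 -0.3476085 0.18005942 x 0.5294033574577116 0.6199410831725047 z 0.1814608977206994
red 65 [ 0.6342 -0.2819  0.109 ]
red 16 [ 0.5124 -0.2803  0.1119]
foot 2531 0.5118604452653487 0.6376662117408296 [-0.33731496 -0.26068566]
top0 201 dir 0.9999454 0.010445309 0.0 c 0.57348645 -0.3444871 0.17968632 x 0.5281518670729496 0.6192220314324703 z 0.18333039298642728
red 4 [ 0.6339 -0.2771  0.1127]
red 7 [ 0.5115 -0.2786  0.113 ]
foot 893 0.5090045062114175 0.6343483228148771 [-0.33314207 -0.25826682]
scene0 168 dir 0.9997417 0.013377724 -0.018373728 c 0.58234894 -0.35013214 0.17712495 x 0.5318612013915646 0.6208249782162092 z 0.17957731205832925
red 23 [ 0.5143 -0.2851  0.0981]
red 29 [ 0.6355 -0.2842  0.1003]
foot 493 0.5105823462810398 0.6394558709965193 [-0.34111856 -0.26565139]
```

```bash
python3 - <<'E'
from plan import *
import cv2
hy,hz=-.300,.055; X=.574
manip.move_l([X,-.347,.25],None,.2)
manip.move_l([X,-.347,.1655],None,.1,max_force=15)
manip.grasp(); print(manip.get_gripper_width(),manip.get_tool_pos(),manip.get_wrist_force(),manip.get_time_s())
for t in np.linspace(-.37,.349,9)[1:]:
    manip.move_l([X,hy+.13*np.sin(t),hz+.13*np.cos(t)-.011],None,.07)
    print(round(t,2),manip.get_wrist_force().round(1))
print(manip.get_tool_pos(),manip.get_time_s())
im,_=manip.read_camera('scene');cv2.imwrite('pics/s5.png',im)
cv2.imwrite('pics/s5c.png',cv2.resize(im[250:380,130:290],None,fx=4.5,fy=4.5,interpolation=cv2.INTER_CUBIC))
E
```

```text
0.09060601090294335 [ 0.57401052 -0.34700807  0.16561731] [-0.46250003  0.48377885  1.54352056] 35.1417
-0.28 [-2.3 -1.8  3.6]
-0.19 [-3.7 -1.4  7.9]
-0.1 [-5.4 -1.  11.7]
-0.01 [-6.2 -1.5 12.4]
0.08 [-6.2  0.5 10.4]
0.17 [-5.7  1.7  9. ]
0.26 [-5.3  2.   9.2]
0.35 [-5.8  2.8  5. ]
[ 0.57349963 -0.25481796  0.16612722] 37.675
```

View pics/s5c.png

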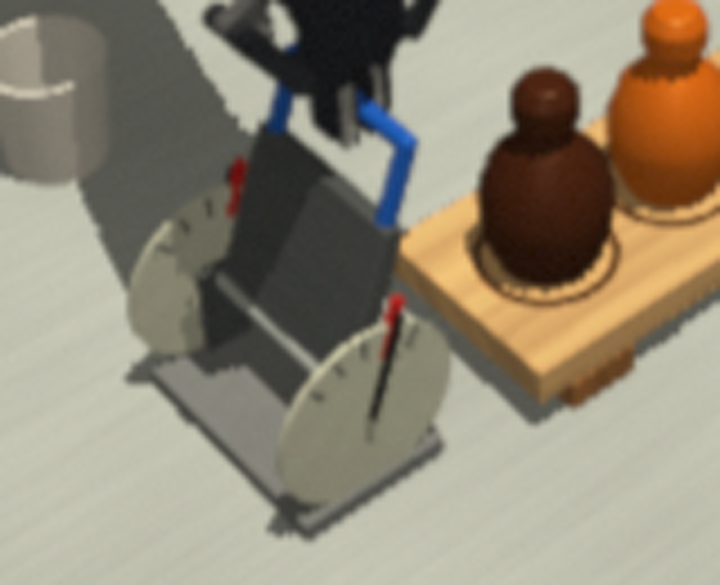

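The black pointer lies along the red mark at (390,330). Release, retreat and verify.

```bash
python3 - <<'E'
from chk import *
manip.open(); manip.wait(.3)
p=manip.get_tool_pos(); manip.move_l([p[0],p[1],.30],None,.12)
manip.move_l([.45,-.35,.32],None,.2); manip.wait(.3)
K={k:(M[k],.04) for k in M};K['ivory']=((.5985,.089),.04)
chk('end',K)
for n in('top','scene'):
    im,d=manip.read_camera(n);c=manip.camera_params(n);W=cloud(d,c['mtx'],c['T']);hsv=cv2.cvtColor(im,cv2.COLOR_BGR2HSV)
    m=(hsv[...,0]>100)&(hsv[...,0]<130)&(hsv[...,1]>130)&(hsv[...,2]>40)&(d>0)&(np.hypot(W[...,0]-.574,W[...,1]+.26)<.12)&(W[...,2]>.12)
    P=W[m];B=P[P[:,2]>np.percentile(P[:,2],95)-.009];q=np.median(B,0)
    foot=(abs(W[...,2]-.012)<.005)&(np.hypot(W[...,0]-.574,W[...,1]+.30)<.07);fy=np.mean(np.percentile(W[foot][:,1],[1,99]))
    print(n,'bar',q,'foot y',fy,'tilt',np.arcsin((q[1]+.3)/.13))
    if n=='scene':cv2.imwrite('pics/s6c.png',cv2.resize(im[190:380,130:370],None,fx=3.2,fy=3.2,interpolation=cv2.INTER_CUBIC))
print(manip.get_time_s())
E
```

```text
top yellow [0.5995 0.0058] 0.0007 [0.5994 0.0055] 0.0013
top orange [ 0.5997 -0.0781] 0.0006 [ 0.5997 -0.078 ] 0.0012
top brown [ 0.6    -0.1622] 0.0007 [ 0.5994 -0.1625] 0.001
top ivory [0.5986 0.0873] 0.0005 [0.5985 0.0869] 0.0013
scene yellow [0.5972 0.0041] 0.0019 [0.5971 0.0042] 0.0019
scene orange [ 0.5973 -0.0795] 0.0016 [ 0.5975 -0.0798] 0.0018
scene brown [ 0.5978 -0.1636] 0.0014 [ 0.5975 -0.1633] 0.0018
scene ivory [0.5963 0.0854] 0.0017 [0.5962 0.0851] 0.0023
top bar [ 0.57172196 -0.2533511   0.18130221] foot y -0.29806718751071143 tilt 0.3670223704745791
scene bar [ 0.57643742 -0.25884208  0.17900216] foot y -0.30570942027151704 tilt 0.32214232357710304
41.4583
```

View pics/s6c.png

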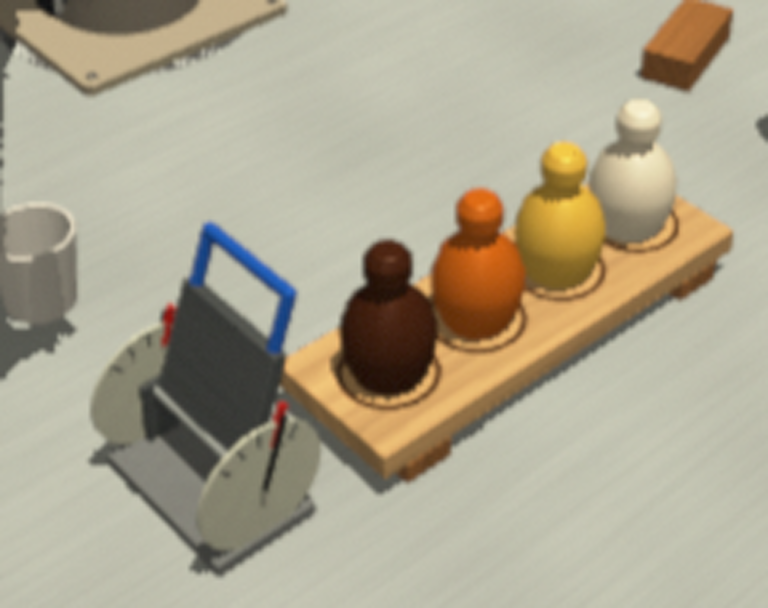

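View pics/top_end.png

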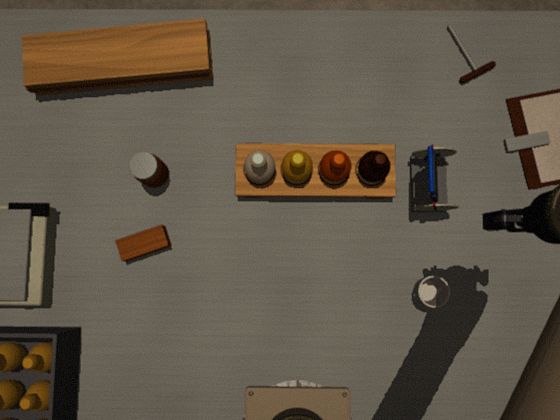

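The row stands ivory, yellow, orange, brown, each on its ring. The lamp's pointer is on the red mark at (275,440) in the crop. In the top view the jar (150,169), block (143,243) and cup (433,292) are where they were. Handing in.

```bash
python3 -c "
from rig import manip
manip.finish_job(); print(manip.get_time_s())"
```

```text
the job is handed in; nothing more can be done
the job is handed in; nothing more can be done
```

I set the yellow, orange and brown cheeses on marks 2, 3 and 4 beside the ivory one, and tilted the lamp to about 20 degrees towards the row. The job was handed in at about 41 s; it reports no verdict.

**Cheeses:** In the last camera checks yellow, orange and brown were upright and within about 2 mm of their marks. Ivory was untouched, about 3 mm from where I worked out its mark to be.

**Lamp:** The black pointer lies on the bold red mark. The two cameras put the tilt at 0.37 and 0.32 rad, against 0.349 wanted, so both are within the ±0.08 tolerance.

**Disagreements:** The two fixed cameras differed by 1 to 3 mm on the cheeses and marks and by about 8 mm on the lamp foot, so I used averages.

**Bystanders:** The jar, cup and block look unmoved in the final top view. No check failed.

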